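# Fill the gift tray and hold it in the sealing press

## Task

Make up this gift pack: stand one of the spare small nesting dolls from the tabletop in each empty pocket of the white tray, leaving the spare that is not needed standing, then slide the tray home under the head of the sealing press by its black knob. With the tray home, bring the press lever down past its first two clicks to the third click near the bottom, and finish while still holding it there, because from there it springs back when let go. Do not knock over or shift the other things on the stall.

Things in the scene. Friction and masses are not known exactly. Their poses are not given: they have to be found in the camera images.
- press: grey hand press fixed to the table, yaw small; origin on the table under its base plate's centre (170 x 430 x 12 mm). Its x points away from the robot, y along the tray's slide. Tray loads at y -110 mm, is pressed at y +100. There: column at the back, gear case x -50..130, y 55..145, z 205..290 mm, under it the hollow head 136 x 174 mm, rim 120 mm up. Lever on the case's +y side.
- pocket_1 (a point): floor centre of one of six round pockets, 37 mm across, 14 mm deep, of the white tray (134 x 172 mm): two rows 64 mm apart along the press's x, 54 mm apart along its y; 1 to 3 are the row nearer the robot, from -y to +y, 4 to 6 the far row likewise. Floor 38 mm, tray top 52, rim 56 mm above the table. Moves with the tray; axes as the press. Two pockets are empty, which ones varies.
- pocket_2 (a point): the same for another pocket; see pocket_1
- pocket_3 (a point): the same for another pocket; see pocket_1
- pocket_4 (a point): the same for another pocket; see pocket_1
- pocket_5 (a point): the same for another pocket; see pocket_1
- pocket_6 (a point): the same for another pocket; see pocket_1
- doll_a: small red wooden nesting doll, 72 mm tall, seven alike, 30 to 65 g; origin at its foot's centre, z up, yaw arbitrary. Round: foot 31 mm across, bevelled to 27, 33 mm at 14 mm up, widest 36 mm at 27 to 40 mm up (grip here), neck 24 mm at 52 mm, head 26 mm. Four stand in pockets, three spares on the tabletop (not the display steps at the back) among bystanders, spots vary.
- doll_b: another of the seven alike small dolls; see doll_a
- doll_c: another of the seven alike small dolls; see doll_a
- doll_d: another of the seven alike small dolls; see doll_a
- doll_e: another of the seven alike small dolls; see doll_a
- doll_f: another of the seven alike small dolls; see doll_a
- doll_g: another of the seven alike small dolls; see doll_a
- shuttle (a joint): slide of the tray along the press's +y: 0 fully out at the loading place (start), 0.21 m home against its stop under the head. Drags with about 2.5 N and stays where it is left.
- tray_knob (a point): middle of the black upright knob on the tray's drawbar, 24 mm diameter, 24 mm tall (58 to 82 mm above the table) on a 14 mm stem over a flat bar at 28 mm; moves with the tray, 170 mm to the -y side of its centre. Gripped from above. When home it is 83 mm to the -y side of the head.
- lever (a joint): press lever about the press's y axis: 0 raised (start), 1.0 rad at the bottom stop. Axis at x +30, z 235 mm of the press. A sprung roller clicks over teeth at 0.20, 0.50, 0.78 rad: first click rests near 0.33, second near 0.62, third is 0.90 to the stop. From the third it springs back at once if let go, to a lower click or to 0. At the grip 2 N to start, up to 10 N over the teeth, 6 N to hold at the third.
- lever_grip (a point): middle of the lever's black round grip bar, 20 mm diameter, 105 mm long, level along the press's y; lever's flat arm 50 mm away at its -y end, else free. It circles the lever's axis at 180 mm on the -x side, at y +237 mm of the press: 0.45 rad above level (313 mm high) when raised, 0.55 rad below (141 mm high) at the stop. Grip across it from above, or press from above.
- bell: bystander, leave alone: brass table bell, 48 mm across, 70 mm tall; origin at the centre of its underside
- egg: bystander, leave alone: blue wooden egg on a dark foot, 42 mm across, 67 mm tall; origin at the centre of its underside
- tall_doll: bystander, leave alone: large blue display doll, 76 mm across, 150 mm tall; not for the tray; origin at the centre of its underside
- mug: bystander, leave alone: white mug, 80 mm across, 92 mm tall, handle at its +y; origin at the centre of its underside
- globe: bystander, leave alone: snow globe on a dark foot, 72 mm across, 86 mm tall; origin at the centre of its underside
- tin: bystander, leave alone: green round tin, 72 mm across, 75 mm tall; origin at the centre of its underside
Not all that is in view belongs to the job. What is shaped like the doll_g but turquoise is not meant.

How it is judged:
By the outcome, as a careful person would: the job done as asked, in the order asked, and still so for the second after the job is handed in, while the arm keeps its last pose, push and grip.
It also fails if it takes over 72 s, if anything falls off the work surface, if the arm or the gripper's body presses on something with over 40 N, if the wrist force passes 120 N, or if a joint passes its speed limit or range.

## Robot

A 6-joint arm with a two-finger parallel gripper is mounted at the origin on the work surface. World frame = base frame: x ahead of the robot, y to its left, z up, the work surface at z = 0. Lengths are in m, angles in rad, forces in N, time in s.
With the tool pointing down it reaches from about 0.425 to 0.95 m from the base axis. Payload 3.5 kg.
Tool frame: the origin (TCP) lies at the very end of the fingers, on their centre line; the grasp point (between the pads) lies 19 mm behind it (ctrl.grip_point_offset is the distance from the TCP to the grasp point, in m); z points along the fingers, y is the line along which they close (so a half turn about z gives the same grasp; the last joint's range is limited). The gripper opens to 85 mm and grips with 20 to 120 N. Pads are 22 mm wide; open, the fingers measure 114 mm over their backs; the gripper's body (76 mm by 85 mm) begins 54 mm behind the grasp point. The pads swing forward as they close: fully open they stand 13 mm farther back than shut.
Start: joints at [-1.304, 0.286, 1.577, -0, 1.279, -0.15], TCP at [0.273, -0.617, 0.205] pointing down, gripper open.
Joint ranges: [-2.77, 2.77], [-0.9, 2.22], [0.21, 2.48], [-1.53, 4.67], [0.24, 2.81], [-2.84, 2.84]. Speed limits (rad/s): [2.79, 2.79, 3.14, 3.14, 3.14, 3.14].

## Interface

Orientations are given as a unit quaternion [x, y, z, w].
In Python, from plant import telemetry, vision, ctrl gives the robot as it stands.
- The arm moves only by the tool arm_command, never from a script. Its argument "series" is one flat list of numbers, 7 for each row, row after row: the shift along the tool's x, y, z in cm, then the turn, a rotation vector about the tool's x, y, z in degrees, then the closure, from 0 (fully open) to 1 (shut). A call has 1 to 10 rows; each row is the pose to reach, as a shift and turn from the pose commanded when the call began, along the tool's axes at that moment; what a row does not reach only later rows make up. A row lasts 1/12 s, in which the tool goes at most 41.7 mm and 7.16 degrees, less where a joint would pass 70% of its speed; a pose out of reach is approached as far as the arm can. A call with a gripper value outside its range is refused whole. The fingers move at their own pace and stop on an object; "force" is the grip in N (left out, the last holds). Time passes only in rows, so rows that repeat a pose let the fingers close. It gives the time, the measured TCP pose, the force, the opening and the grip force at its end, in the units of the state.
- telemetry.get_state(): the state, without advancing time (a new reading comes with each control period).
- vision.read_camera(name): name is "side" or "top" or "wrist"; returns a dict with "color" (400x640x3 uint8, blue, green, red), "K" (3x3 intrinsics, pixels), "rvec" (rotation vector, rad) and "tvec" (3), from world to camera coordinates, as OpenCV has them; the wrist camera has in their place "T_tool_cam" (4x4, takes a point from camera to tool coordinates, whose origin is the TCP and whose axes are the flange's). Camera axes: x right, y down, z forward; pixel columns grow to the right and rows downward; lengths in m; the calibration is good to about 2 mm. A picture is of the moment at which its call begins: read the wrist's pose just before it. There is no depth.
- ctrl.sign_off(): hands the job in; it is judged then, once.
The state is a dict: "time": time; "qpos": joint angles; "dq": joint speeds; "joint_efforts": joint torques, N m; "eef_pos": TCP position; "tcp_rot": TCP orientation; "contact_force": force on the tool from outside, world axes, zero at the start; "wrist_torque": the same for the moment, N m; "opening": opening from 0.0 (shut) to 1.0 (fully open); "finger_force": force on a finger pad.
Only numpy, scipy, OpenCV 4.12 (cv2) and the standard library are available. Lean on these libraries where they do the work, as an engineer would, in place of code of your own. Each camera call takes 0.05 s, during which the arm holds its last target. There are 200 camera calls.

## Working session

There is one attempt and no reset: what is moved stays moved. The work goes in short steps, Python scripts to look and compute and a tool call to move; the robot and the scene stay as the last step left them, time stands still between calls to the robot, and variables do not carry over. Pictures are saved under pics/ and viewed, at most 10 in all, crops included, and the job is handed in when it is done.

Besides the shell and the picture viewer there is one more tool, called after "Request:" in YAML: its name, and indented under it one key for each argument. arm_command: Moves the arm, as the interface text tells. Its arguments: {"type":"object","properties":{"series":{"type":"array","items":{"type":"number"}},"force":{"type":"number"}},"required":["series"]}

```bash
mkdir -p pics; ls
python3 - <<'E'
from plant import telemetry, vision, ctrl
import cv2,numpy as np,pickle
d={}
for n in ["side","top"]:
    r=vision.read_camera(n); d[n]=r; cv2.imwrite(f"pics/{n}0.png",r["color"])
    R=cv2.Rodrigues(np.array(r["rvec"],float))[0]; print(n,np.round(-R.T@np.array(r["tvec"]).ravel(),3),np.round(R,2).tolist(),np.round(r["K"],1).tolist())
pickle.dump(d,open("d0.pkl","wb"))
print(telemetry.get_state())
E
```

```text
pics
side [ 0.527 -1.023  0.964] [[1.0, 0.01, 0.02], [0.02, -0.59, -0.81], [0.01, 0.81, -0.59]] [[418.8, 0.0, 319.8], [0.0, 418.8, 196.4], [0.0, 0.0, 1.0]]
top [0.327 0.049 1.253] [[-0.03, -1.0, -0.0], [-0.98, 0.03, -0.2], [0.2, -0.01, -0.98]] [[368.2, 0.0, 322.8], [0.0, 368.2, 197.3], [0.0, 0.0, 1.0]]
{'time': 0.1, 'qpos': array([-1.30401062e+00,  2.87118976e-01,  1.57805264e+00,  1.27424135e-05,
        1.27858983e+00, -1.50046475e-01]), 'dq': array([ 0.00039379, -0.00220066, -0.0021941 , -0.0006839 , -0.00038094,
       -0.00093227]), 'joint_efforts': array([ 1.46173712e-03, -4.07293332e+01, -2.93698150e+01, -1.16504184e-04,
        3.37529003e-03,  3.86072614e-06]), 'eef_pos': array([ 0.2731107 , -0.61656185,  0.20324569]), 'tcp_rot': array([ 9.78359675e-01,  2.06908604e-01, -5.71708365e-05, -1.08290073e-03]), 'contact_force': array([-0.30020906, -0.04617734, -0.68372363]), 'wrist_torque': array([0.03220911, 0.04251728, 0.01478546]), 'finger_force': 0.0, 'opening': 0.999004162904527}
```

View pics/top0.png

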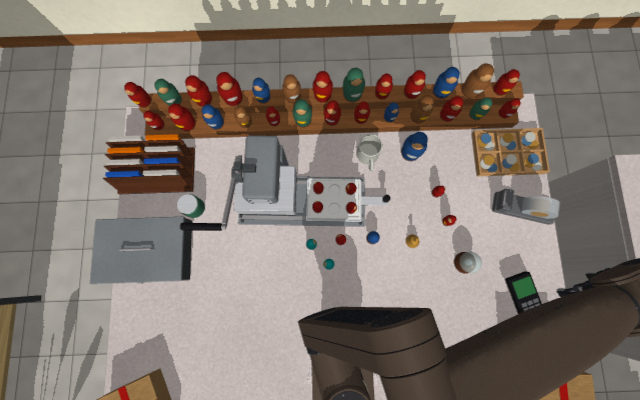

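View pics/side0.png

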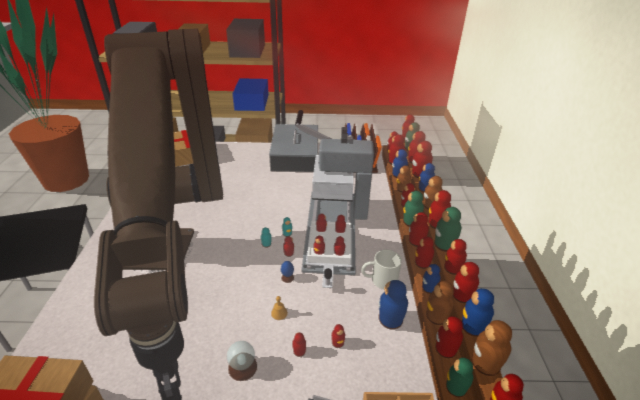

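Top view: the tray (px 306–362, 178–222) holds dolls at (318,188), (351,188), (318,207) and (351,207). The middle pockets 2 and 5 are empty. Spare red dolls are at (438,191), (449,220) and (341,239); the knob is at (386,198) and the lever bar near (203,227). The side view confirms this.

```bash
cat > h.py <<'E'
import cv2,numpy as np
from plant import telemetry,vision,ctrl
from scipy.spatial.transform import Rotation as Ro
def cam(r,st=None):
    "R_wc (cam->world), centre, K"
    if "T_tool_cam" in r:
        T=np.eye(4);T[:3,:3]=Ro.from_quat(st["tcp_rot"]).as_matrix();T[:3,3]=st["eef_pos"];T=T@np.array(r["T_tool_cam"]);return T[:3,:3],T[:3,3],np.array(r["K"])
    R=cv2.Rodrigues(np.array(r["rvec"],float))[0]; return R.T,-R.T@np.array(r["tvec"],float).ravel(),np.array(r["K"])
def ray(c,px):
    d=c[0]@np.linalg.solve(c[2],np.array([px[0],px[1],1.])); return c[1],d/np.linalg.norm(d)
def onz(c,px,z):
    o,d=ray(c,px); return o+d*(z-o[2])/d[2]
def proj(c,P):
    p=c[2]@(c[0].T@(np.asarray(P)-c[1])); return p[:2]/p[2]
def tri(c1,p1,c2,p2):
    A=np.zeros((3,3));b=np.zeros(3);L=[]
    for c,p in((c1,p1),(c2,p2)):
        o,d=ray(c,p);M=np.eye(3)-np.outer(d,d);A+=M;b+=M@o;L.append((o,M))
    X=np.linalg.solve(A,b); return X,[np.linalg.norm(M@(X-o)) for o,M in L]
def blobs(img,lo,hi,amin,amax,roi=None,k=3):
    h=cv2.cvtColor(img,cv2.COLOR_BGR2HSV).astype(int); H=(h[...,0]+90)%180 # red at 90
    m=((H>=lo[0])&(H<=hi[0])&(h[...,1]>=lo[1])&(h[...,1]<=hi[1])&(h[...,2]>=lo[2])&(h[...,2]<=hi[2])).astype(np.uint8)
    if roi: z=np.zeros_like(m);x0,y0,x1,y1=roi;z[y0:y1,x0:x1]=1;m*=z
    if k: m=cv2.morphologyEx(m,cv2.MORPH_CLOSE,np.ones((k,k)))
    out=[]
    for c in cv2.findContours(m,cv2.RETR_EXTERNAL,cv2.CHAIN_APPROX_NONE)[0]:
        c=cv2.convexHull(c);M=cv2.moments(c)
        if amin<=M["m00"]<=amax: out.append((round(M["m10"]/M["m00"],1),round(M["m01"]/M["m00"],1),M["m00"],cv2.boundingRect(c)))
    return out
def move(P,st=None,axis=None):
    "world target TCP -> shift in tool axes, cm; axis = wanted world closing direction -> turn about tool z, deg"
    st=st or telemetry.get_state();R=Ro.from_quat(st["tcp_rot"]).as_matrix()
    s=R.T@(np.asarray(P)-st["eef_pos"])*100;a=None
    if axis is not None:
        v=R.T@np.array([axis[0],axis[1],0]);a=np.degrees(np.arctan2(-v[0],v[1]));a=(a+90)%180-90
    return np.round(s,2),a
E
python3 - <<'E'
from h import *
import pickle
d=pickle.load(open("d0.pkl","rb"))
t,s=cam(d["top"]),cam(d["side"])
bt=blobs(d["top"]["color"],(82,130,60),(98,255,255),30,400,(290,170,470,260))
bs=blobs(d["side"]["color"],(82,130,50),(98,255,255),60,700,(260,200,360,370))
for b in bt:
    P=onz(t,b[:2],.035); Q=onz(t,b[:2],.038+.035)
    print("T",b,np.round(P,4),np.round(Q,4))
print(bs)
for b in bt:
    best=min(((*tri(t,b[:2],s,c[:2]),c) for c in bs),key=lambda v:v[1][0]); print(b[:2],best[2][:2],np.round(best[0],4),np.round(best[1],4))
# knob
for n,c,roi in(("top",t,(372,185,400,210)),("side",s,(318,262,338,284))):
    print(n,blobs(d[n]["color"],(0,0,0),(180,255,70),10,400,roi,0))
E
```

```text
T (340.7, 239.2, 64.5, (336, 234, 10, 11)) [ 0.4321 -0.0118  0.035 ] [ 0.4289 -0.01    0.073 ]
T (449.2, 219.7, 89.5, (443, 215, 13, 10)) [ 0.4846 -0.3759  0.035 ] [ 0.4796 -0.3626  0.073 ]
T (351.2, 207.0, 73.0, (347, 202, 10, 11)) [ 0.5386 -0.0518  0.035 ] [ 0.532  -0.0486  0.073 ]
T (317.4, 206.5, 71.0, (313, 202, 10, 10)) [0.5442 0.0616 0.035 ] [0.5374 0.0612 0.073 ]
T (438.1, 190.8, 95.0, (432, 186, 13, 11)) [ 0.5842 -0.3484  0.035 ] [ 0.5761 -0.336   0.073 ]
T (350.9, 188.1, 68.5, (347, 183, 9, 11)) [ 0.6037 -0.054   0.035 ] [ 0.595  -0.0507  0.073 ]
T (317.9, 187.3, 70.5, (314, 182, 9, 12)) [0.6103 0.0578 0.035 ] [0.6014 0.0575 0.073 ]
[(298.7, 344.3, 198.5, (293, 333, 12, 23)), (337.7, 336.0, 193.5, (332, 325, 12, 22)), (339.3, 246.0, 117.0, (335, 237, 10, 18)), (318.8, 245.1, 112.5, (314, 237, 10, 16)), (288.1, 246.1, 107.0, (284, 237, 9, 18)), (340.2, 223.8, 100.5, (336, 216, 9, 16)), (321.1, 222.8, 102.0, (317, 215, 9, 16))]
(340.7, 239.2) (288.1, 246.1) [ 0.4336 -0.0118  0.0322] [0.0012 0.0012]
(449.2, 219.7) (298.7, 344.3) [ 0.4856 -0.3771  0.0311] [0.0006 0.0006]
(351.2, 207.0) (318.8, 245.1) [ 0.5333 -0.0485  0.0724] [0.0012 0.0012]
(317.4, 206.5) (321.1, 222.8) [0.5395 0.0614 0.0722] [0.0019 0.0019]
(438.1, 190.8) (318.8, 245.1) [ 0.533  -0.2701  0.2754] [0.0003 0.0003]
(350.9, 188.1) (339.3, 246.0) [ 0.597  -0.0507  0.0718] [0.0017 0.0017]
(317.9, 187.3) (340.2, 223.8) [0.6035 0.0577 0.0723] [0.0018 0.0018]
top [(386.0, 198.0, 31.0, (383, 195, 7, 7))]
side [(327.6, 273.5, 39.5, (325, 269, 6, 10))]
```

Run:
```python
from h import *
import pickle
d=pickle.load(open("d0.pkl","rb"))
t,s=cam(d["top"]),cam(d["side"])
print("knob",tri(t,(386,198),s,(327.6,273.5)))
print("spare2",tri(t,(438.1,190.8),s,(337.7,336)))
for b in blobs(d["top"]["color"],(0,0,0),(180,255,60),20,900,(176,215,228,240),0): print("lever",b,onz(t,b[:2],.313))
r=vision.read_camera("wrist"); print(np.round(r["T_tool_cam"],3).tolist(),np.round(r["K"],1).tolist())
yaw=-.055
print(Ro.from_quat(telemetry.get_state()["tcp_rot"]).as_matrix().round(3).tolist())
print(move([.4856,-.377,.17],axis=(np.cos(yaw),np.sin(yaw))))
```

```text
knob (array([ 0.56003969, -0.16454527,  0.06772811]), [np.float64(0.0010428042536794774), np.float64(0.001042804253679362)])
spare2 (array([ 0.58593742, -0.34993818,  0.03018518]), [np.float64(0.0007400952563036922), np.float64(0.000740095256303679)])
lever (197.7, 227.9, 572.5, (180, 218, 42, 22)) [0.44947235 0.36687375 0.313     ]
[[-0.001, -0.951, -0.31, 0.079], [1.0, -0.001, 0.0, 0.0], [-0.001, -0.31, 0.951, -0.169], [0.0, 0.0, 0.0, 1.0]] [[306.0, 0.0, 320.6], [0.0, 306.0, 198.4], [0.0, 0.0, 1.0]]
[[0.914, 0.405, -0.0], [0.405, -0.914, 0.002], [0.0, -0.002, -1.0]]
(array([ 29.13, -13.31,   3.38]), np.float64(-62.970276646470495))
```

Request:
arm_command:
  series: [29.1, -13.3, 0, 0, 0, -93, 0, 29.1, -13.3, 0, 0, 0, -93, 0, 29.1, -13.3, 0, 0, 0, -93, 0, 29.1, -13.3, 0, 0, 0, -93, 0, 29.1, -13.3, 0, 0, 0, -93, 0, 29.1, -13.3, 0, 0, 0, -93, 0, 29.1, -13.3, 0, 0, 0, -93, 0, 29.1, -13.3, 0, 0, 0, -93, 0, 29.1, -13.3, 0, 0, 0, -93, 0, 29.1, -13.3, 0, 0, 0, -93, 0]
  force: 25

```text
time: 0.98
eef_pos: [0.4867, -0.3756, 0.2041]
tcp_rot: [0.669, 0.744, 0.0, -0.0]
contact_force: [-0.5, -0.2, -0.4]
opening: 1.004
finger_force: 0.0
```

Request:
arm_command:
  series: [0, 0, 3, 0, 0, -22, 0, 0, 0, 3, 0, 0, -22, 0, 0, 0, 3, 0, 0, -22, 0, 0, 0, 3, 0, 0, -22, 0, 0, 0, 3, 0, 0, -22, 0, 0, 0, 3, 0, 0, -22, 0]

```text
time: 1.48
eef_pos: [0.4856, -0.3779, 0.1748]
tcp_rot: [0.52, 0.854, -0.0, 0.0]
contact_force: [0.9, -0.4, 0.3]
opening: 0.999
finger_force: 0.0
```

```bash
cat > wl.py <<'E'
from h import *
import sys
z=float(sys.argv[1])
st=telemetry.get_state();r=vision.read_camera("wrist");cv2.imwrite("pics/"+sys.argv[2],r["color"])
c=cam(r,st);print(st["time"],st["eef_pos"].round(4),Ro.from_quat(st["tcp_rot"]).as_matrix().round(3).tolist(),st["qpos"].round(2))
for b in blobs(r["color"],(80,120,50),(98,255,255),300,60000): print(b,onz(c,b[:2],z).round(4))
E
python3 wl.py .034 w1.png
```

```text
1.4833 [ 0.4856 -0.3779  0.1748] [[-0.459, 0.888, 0.0], [0.888, 0.459, -0.0], [-0.0, 0.0, -1.0]] [-0.83  0.18  1.76  0.    1.2  -1.3 ]
(630.2, 372.6, 749.0, (619, 349, 21, 48)) [ 0.9647 -0.4245  0.034 ]
(415.4, 198.7, 1226.5, (395, 178, 42, 42)) [ 0.5852 -0.3515  0.034 ]
(319.1, 178.2, 939.0, (303, 159, 34, 40)) [ 0.4838 -0.3786  0.034 ]
```

Request:
arm_command:
  series: [0, 0, 4, 0, 0, 0, 0.1, 0, 0, 8, 0, 0, 0, 0.2, 0, 0, 12, 0, 0, 0, 0.2, 0, 0, 15.8, 0, 0, 0, 0.2, 0, 0, 15.8, 0, 0, 0, 0.2, 0, 0, 15.8, 0, 0, 0, 1, 0, 0, 15.8, 0, 0, 0, 1, 0, 0, 15.8, 0, 0, 0, 1, 0, 0, 15.8, 0, 0, 0, 1, 0, 0, 15.8, 0, 0, 0, 1]
  force: 30

```text
time: 2.37
eef_pos: [0.4873, -0.3804, 0.0208]
tcp_rot: [0.519, 0.855, -0.001, 0.003]
contact_force: [-1.7, -0.1, 7.0]
opening: 0.292
finger_force: 27.4
```

Run:
```python
from h import *
print(telemetry.get_state())
a=vision.read_camera("wrist")["color"]; b=vision.read_camera("side")["color"]
b=cv2.resize(b[270:400,230:400],None,fx=3,fy=3)[:390,:510]
o=np.zeros((560,800,3),np.uint8);o[:360,:420]=a[40:400,110:530];o[:390,422:800]=b[:,60:438]
cv2.imwrite("pics/g1.png",o[:400])
```

```text
{'time': 2.3667, 'qpos': array([-8.26277490e-01,  3.68657204e-01,  1.83811699e+00, -1.13605760e-03,
        9.27649993e-01, -1.30576156e+00]), 'dq': array([-1.84763836e-03,  7.04529876e-04,  4.08673413e-04,  1.18240887e-03,
        4.82598577e-06,  3.90390554e-04]), 'joint_efforts': array([ 1.09898597e+00, -3.46882260e+01, -2.15607566e+01,  3.82501613e-01,
       -1.55448625e-01,  9.28071298e-03]), 'eef_pos': array([ 0.4873357 , -0.38036844,  0.02082577]), 'tcp_rot': array([ 0.51868584,  0.85495728, -0.0014306 ,  0.0033178 ]), 'contact_force': array([-1.66387726, -0.07310999,  7.04002603]), 'wrist_torque': array([-0.13303656,  0.34442095,  0.02470305]), 'finger_force': 27.427981519949753, 'opening': 0.29209847852440823}
```

View pics/g1.png

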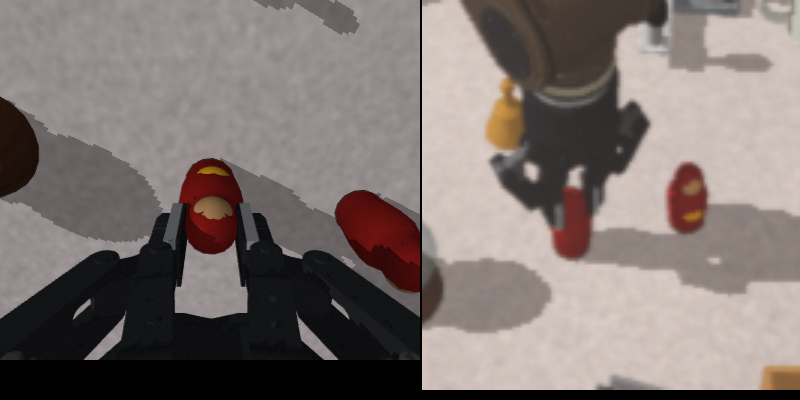

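Wrist view: the fingers straddle the doll symmetrically (px ~294 and 350). The doll is still standing, but the pads look high, near the face. I'll check the tip's true height.

Run:
```python
from h import *
st=telemetry.get_state();r=vision.read_camera("wrist");c=cam(r,st)
R=Ro.from_quat(st["tcp_rot"]).as_matrix()
for k in(0,.01,.019,.03,.04):
  for x in(-.011,.011): print(k,x,proj(c,st["eef_pos"]+R@np.array([x,.0135,-k])).round(0),proj(c,st["eef_pos"]+R@np.array([x,-.0135,-k])).round(0))
for z in(0,.014,.033,.052,.072): print(z,proj(c,np.array([.4845,-.378,z])).round(0), proj(c,np.array([.4873,-.3804,z])).round(0))
cv2.imwrite("pics/g2.png",cv2.resize(r["color"][150:310,230:410],None,fx=4,fy=3.7)[:600,:720])
```

```text
0 -0.011 [343. 252.] [299. 252.]
0 0.011 [344. 219.] [298. 219.]
0.01 -0.011 [344. 260.] [298. 260.]
0.01 0.011 [345. 226.] [297. 226.]
0.019 -0.011 [345. 269.] [297. 269.]
0.019 0.011 [346. 232.] [296. 232.]
0.03 -0.011 [347. 280.] [295. 280.]
0.03 0.011 [348. 242.] [294. 242.]
0.04 -0.011 [348. 291.] [294. 291.]
0.04 0.011 [350. 251.] [292. 251.]
0 [319. 218.] [321. 223.]
0.014 [319. 226.] [321. 231.]
0.033 [319. 240.] [321. 245.]
0.052 [318. 257.] [321. 263.]
0.072 [318. 279.] [321. 286.]
```

View pics/g2.png

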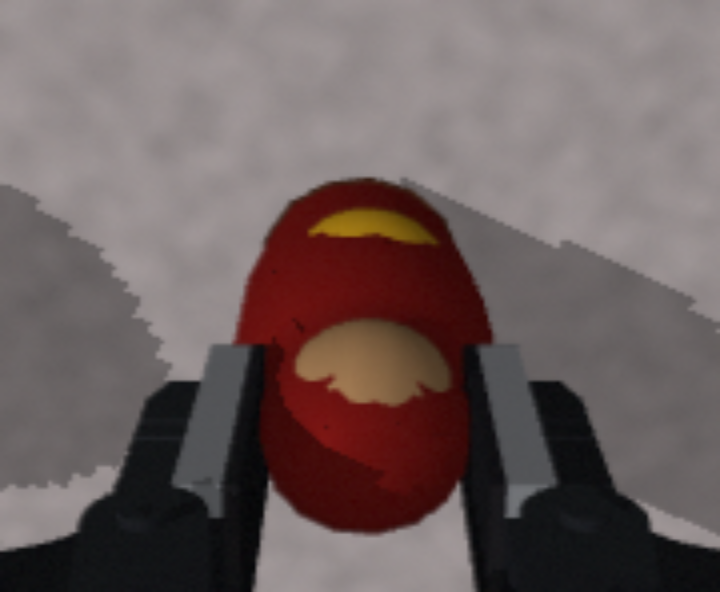

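Request:
arm_command:
  series: [0, 0, 0, 0, 0, 0, 0.3, 0, 0, 0, 0, 0, 0, 0.3, 0, 0, 0, 0, 0, 0, 0.3, 0, 0, 0.5, 0, 0, 0, 0.3, 0, 0, 1, 0, 0, 0, 0.3, 0, 0, 1, 0, 0, 0, 0.3]

```text
time: 3.02
eef_pos: [0.4846, -0.3767, 0.0046]
tcp_rot: [0.519, 0.855, 0.0, -0.002]
contact_force: [-0.7, 0.3, -1.0]
opening: 0.697
finger_force: 0.0
```

Run:
```python
from h import *
print({k:getattr(ctrl,k) for k in dir(ctrl) if k[0]!='_'})
st=telemetry.get_state();r=vision.read_camera("wrist");c=cam(r,st);print(st["eef_pos"],st["opening"])
R=Ro.from_quat(st["tcp_rot"]).as_matrix()
for k in(0,.01,.019,.03):
  for x in(-.011,.011): print(k,x,proj(c,st["eef_pos"]+R@np.array([x,.03,-k])).round(0),proj(c,st["eef_pos"]+R@np.array([x,-.03,-k])).round(0))
cv2.imwrite("pics/g3.png",cv2.resize(r["color"][150:310,220:420],None,fx=4,fy=3.7)[:600,:800])
```

```text
{'Unreachable': <class 'plant.Unreachable'>, 'grip_point_offset': 0.0187, 'sign_off': <function connect.<locals>.done at 0x7f2e68f24400>}
[ 0.48459882 -0.37668559  0.00463182] 0.6967038610569154
0 -0.011 [370. 252.] [272. 252.]
0 0.011 [371. 219.] [271. 219.]
0.01 -0.011 [372. 260.] [270. 260.]
0.01 0.011 [374. 226.] [268. 226.]
0.019 -0.011 [375. 269.] [267. 269.]
0.019 0.011 [377. 232.] [265. 232.]
0.03 -0.011 [378. 280.] [264. 280.]
0.03 0.011 [381. 242.] [261. 242.]
```

View pics/g3.png

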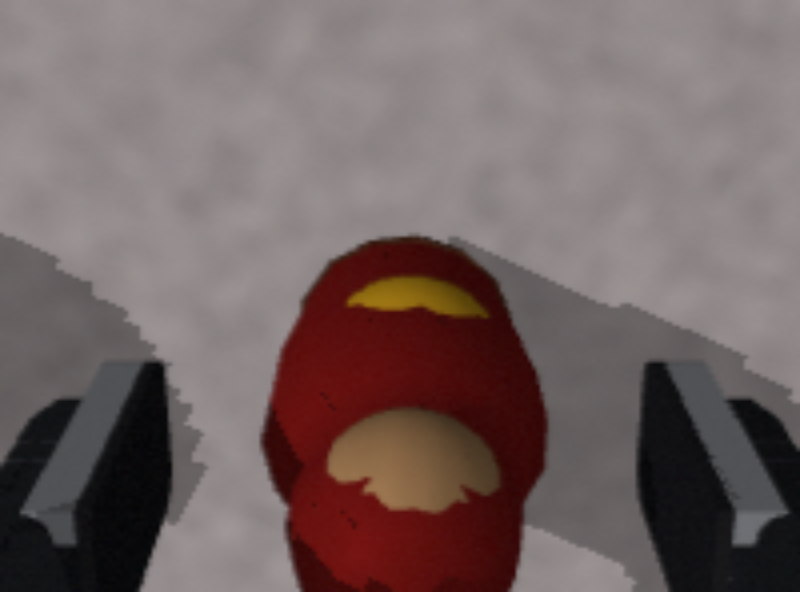

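The pads' tips (px 260 and 380, row 248) look well above the doll's belly. I'll lower in small steps while watching the force.

Request:
arm_command:
  series: [0, 0, 0.4, 0, 0, 0, 0.3, 0, 0, 0.4, 0, 0, 0, 0.3, 0, 0, 0.4, 0, 0, 0, 0.3]

```text
time: 3.32
eef_pos: [0.4854, -0.3776, 0.0021]
tcp_rot: [0.519, 0.855, 0.0, -0.0]
contact_force: [1.2, -0.2, 0.0]
opening: 0.7
finger_force: 0.0
```

Request:
arm_command:
  series: [0, 0, 0.2, 0, 0, 0, 0.3, 0, 0, 0.4, 0, 0, 0, 0.3, 0, 0, 0.4, 0, 0, 0, 0.3]

```text
time: 3.57
eef_pos: [0.4853, -0.3775, -0.0019]
tcp_rot: [0.519, 0.855, 0.0, -0.0]
contact_force: [0.3, 0.2, 1.0]
opening: 0.698
finger_force: 0.0
```

Request:
arm_command:
  series: [0, 0, 0.3, 0, 0, 0, 0.3, 0, 0, 0.6, 0, 0, 0, 0.3, 0, 0, 0.6, 0, 0, 0, 0.3]

```text
time: 3.82
eef_pos: [0.4851, -0.3773, -0.0083]
tcp_rot: [0.519, 0.855, 0.0, -0.001]
contact_force: [0.9, 0.4, -1.3]
opening: 0.7
finger_force: 0.0
```

Request:
arm_command:
  series: [0, 0, 0, 0, 0, 0, 1, 0, 0, 0, 0, 0, 0, 1, 0, 0, 0, 0, 0, 0, 1, 0, 0, 0, 0, 0, 0, 1, 0, 0, 0, 0, 0, 0, 1, 0, 0, 0, 0, 0, 0, 1]
  force: 25

```text
time: 4.32
eef_pos: [0.4856, -0.3779, -0.0073]
tcp_rot: [0.519, 0.855, -0.0, 0.0]
contact_force: [-0.1, -0.6, 0.1]
opening: 0.41
finger_force: 25.0
```

Opening 0.41 is about 35 mm, so the belly is gripped. Now I'll lift and carry it to above pocket 5.

Request:
arm_command:
  series: [0, 0, -3, 0, 0, 0, 1, 0, 0, -7, 0, 0, 0, 1, 0, 0, -11, 0, 0, 0, 1, 0, 0, -14.5, 0, 0, 0, 1, 4, 3.9, -14.5, 0, 0, 0, 1, 8, 7.7, -14.5, 0, 0, 0, 1, 12, 11.6, -14.5, 0, 0, 0, 1, 16, 15.5, -14.5, 0, 0, 0, 1, 19, 18.4, -14.5, 0, 0, 0, 1, 22, 21.3, -14.5, 0, 0, 0, 1]

```text
time: 5.15
eef_pos: [0.5569, -0.1362, 0.1376]
tcp_rot: [0.519, 0.855, 0.0, 0.0]
contact_force: [1.3, -0.7, 0.3]
opening: 0.41
finger_force: 25.2
```

Request:
arm_command:
  series: [3, 3, 0, 0, 0, 0, 1, 5, 5, 0, 0, 0, 0, 1, 6.6, 6.4, 0, 0, 0, 0, 1, 6.6, 6.4, 0, 0, 0, 0, 1, 6.6, 6.4, 0, 0, 0, 0, 1]

```text
time: 5.57
eef_pos: [0.583, -0.049, 0.1373]
tcp_rot: [0.518, 0.856, -0.0, -0.0]
contact_force: [-1.0, 0.1, -0.7]
opening: 0.407
finger_force: 25.2
```

```bash
python3 wl.py .1665 w2.png
python3 - <<'E'
from h import *
st=telemetry.get_state();t=vision.read_camera("top");s=vision.read_camera("side");ct,cs=cam(t),cam(s)
print(blobs(t["color"],(82,130,60),(98,255,255),20,400,(290,170,470,260)))
print(blobs(s["color"],(82,130,50),(98,255,255),40,700,(260,180,360,370)))
print(move([.6003,.0032,.033]))
print(proj(ct,[.6003,.0032,.165]),proj(cs,[.6003,.0032,.165]))
E
```

```text
5.5667 [ 0.583  -0.049   0.1373] [[-0.464, 0.886, -0.001], [0.886, 0.464, -0.0], [-0.0, -0.001, -1.0]] [-0.26  0.15  1.86 -0.    1.13 -0.74]
(208.7, 386.4, 526.5, (192, 373, 33, 27)) [ 0.5628 -0.1561  0.1665]
(558.6, 364.1, 1603.5, (516, 336, 84, 64)) [ 0.7374 -0.0451  0.1665]
(610.6, 294.1, 4308.0, (570, 255, 70, 95)) [0.7297 0.0049 0.1665]
(323.5, 268.5, 9125.5, (283, 185, 76, 159)) [ 0.5864 -0.0527  0.1665]
(263.0, 174.7, 1922.0, (239, 149, 49, 52)) [ 0.5379 -0.0216  0.1665]
(413.2, 91.9, 2396.5, (383, 66, 61, 53)) [0.5803 0.042  0.1665]
(178.1, 69.6, 2341.0, (145, 46, 67, 48)) [0.4873 0.0034 0.1665]
(337.2, 40.1, 2386.0, (312, 11, 52, 60)) [0.5416 0.0445 0.1665]
[(317.5, 206.7, 74.5, (313, 202, 10, 11)), (438.0, 190.8, 92.5, (432, 186, 13, 11)), (318.0, 187.4, 72.0, (314, 182, 9, 12))]
[(337.7, 335.9, 193.0, (332, 325, 12, 22)), (339.0, 245.7, 118.5, (335, 237, 9, 18)), (288.0, 246.0, 121.5, (284, 237, 9, 19)), (318.7, 244.7, 118.5, (314, 236, 10, 17)), (320.8, 222.6, 110.5, (317, 214, 9, 17)), (338.0, 221.4, 194.0, (332, 209, 13, 23))]
(array([ 4.02,  4.05, 10.44]), None)
[335.30973067 180.22683631] [340.60677453 212.06542686]
```

View pics/w2.png

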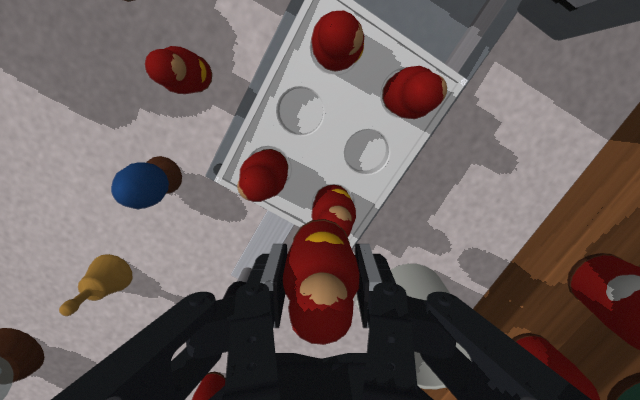

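Wrist view: the held doll is upright between the pads. The empty pockets are at px (301,110), pocket 2, and (366,151), pocket 5. The tray dolls are at (338,40), (414,92), (264,175) and (334,210).

Run:
```python
from h import *
st=telemetry.get_state();r=vision.read_camera("wrist");c=cam(r,st)
for p in((301,110),(366,151)): print(onz(c,p,.052).round(4))
for p in((263,174.7),(413.2,91.9),(337.2,40.1)): print(onz(c,p,.074).round(4))
img=r["color"]
g=cv2.GaussianBlur(cv2.cvtColor(img,cv2.COLOR_BGR2GRAY),(3,3),0)
cc=cv2.HoughCircles(g,cv2.HOUGH_GRADIENT,1,30,param1=80,param2=14,minRadius=19,maxRadius=28)
for x,y,q in cc[0]:
  if 200<x<450 and y<230: print("hough",x,y,q,onz(c,(x,y),.052).round(4))
# held doll foot: front foot edge pixel
print(proj(c,[.583,-.049,.145]),proj(c,[.583,-.049,.1773]),proj(c,[.583,-.049,.2173]))
R=Ro.from_quat(st["tcp_rot"]).as_matrix()
print("foot front edge",proj(c,np.array([.583,-.049,.1446])+R@[.0145,0,0]), "top back",proj(c,np.array([.583,-.049,.2083])+R@[-.013,0,0]))
```

```text
[0.5362 0.0041 0.052 ]
[ 5.988e-01 -4.000e-04  5.200e-02]
[ 0.5322 -0.0517  0.074 ]
[0.603  0.0537 0.074 ]
[0.5387 0.058  0.074 ]
hough 367.5 148.5 22.4 [0.5988 0.002  0.052 ]
hough 302.5 107.5 22.4 [0.5364 0.0064 0.052 ]
hough 267.5 175.5 27.4 [ 0.5346 -0.0573  0.052 ]
hough 337.5 38.5 27.4 [0.5377 0.0628 0.052 ]
hough 341.5 210.5 25.0 [ 0.6059 -0.0562  0.052 ]
hough 420.5 82.5 27.4 [0.6097 0.0654 0.052 ]
[322.86862593 238.80134286] [323.25116545 268.09361258] [324.02412907 327.28189792]
foot front edge [322.90852724 215.21806895] top back [323.71920309 338.05452792]
```

Request:
arm_command:
  series: [2, 2, 0, 0, 0, 0, 1, 3.9, 3.85, 0, 0, 0, 0, 1, 3.9, 3.85, 1, 0, 0, 0, 1, 3.9, 3.85, 4, 0, 0, 0, 1, 3.9, 3.85, 7, 0, 0, 0, 1, 3.9, 3.85, 8.5, 0, 0, 0, 1, 3.9, 3.85, 9.3, 0, 0, 0, 1, 3.9, 3.85, 9.9, 0, 0, 0, 1, 3.9, 3.85, 10.2, 0, 0, 0, 1, 3.9, 3.85, 10.2, 0, 0, 0, 1]

```text
time: 6.6
eef_pos: [0.5997, 0.0017, 0.0359]
tcp_rot: [0.519, 0.855, 0.0, 0.0]
contact_force: [-0.1, -0.4, -0.6]
opening: 0.406
finger_force: 25.2
```

Request:
arm_command:
  series: [0, 0, 0.2, 0, 0, 0, 1, 0, 0, 0.4, 0, 0, 0, 1, 0, 0, 0.5, 0, 0, 0, 1, 0, 0, 0.5, 0, 0, 0, 1]

```text
time: 6.93
eef_pos: [0.5995, 0.0023, 0.0309]
tcp_rot: [0.519, 0.855, 0.0, 0.0]
contact_force: [-0.1, 0.0, -0.4]
opening: 0.408
finger_force: 25.2
```

Request:
arm_command:
  series: [0, 0, 0, 0, 0, 0, 0.5, 0, 0, 0, 0, 0, 0, 0.42, 0, 0, 0, 0, 0, 0, 0.42, 0, 0, -0.5, 0, 0, 0, 0.42, 0, 0, -2, 0, 0, 0, 0.42, 0, 0, -5, 0, 0, 0, 0.42, 0, 0, -9, 0, 0, 0, 0.42, 0, 0, -13, 0, 0, 0, 0.3]

```text
time: 7.6
eef_pos: [0.5982, 0.0025, 0.1611]
tcp_rot: [0.519, 0.855, -0.0, -0.001]
contact_force: [1.6, -0.3, 0.4]
opening: 0.692
finger_force: 0.0
```

Run:
```python
from h import *
print(move([.5852,-.3505,.16]),telemetry.get_state()["eef_pos"])
```

```text
(array([-30.71, -17.45,   0.1 ]), None) [0.5982062  0.00248106 0.1611329 ]
```

Request:
arm_command:
  series: [-3.5, -2, 0, 0, 0, 0, 0.3, -7, -4, 0, 0, 0, 0, 0.3, -10.5, -6, 0, 0, 0, 0, 0.3, -14, -8, 0, 0, 0, 0, 0.3, -17.5, -10, 0, 0, 0, 0, 0.3, -21, -12, 0, 0, 0, 0, 0.3, -24.5, -14, 0, 0, 0, 0, 0.3, -28, -16, 0, 0, 0, 0, 0.3, -30.9, -17.5, 0, 0, 0, 0, 0.3, -30.9, -17.5, 0, 0, 0, 0, 0.3]

```text
time: 8.43
eef_pos: [0.5857, -0.3592, 0.1611]
tcp_rot: [0.521, 0.853, -0.001, 0.001]
contact_force: [0.0, 1.5, -0.4]
opening: 0.694
finger_force: 0.0
```

Request:
arm_command:
  series: [0, 0, 0, 0, 0, 0, 0.3, 0, 0, 0, 0, 0, 0, 0.3]

```text
time: 8.6
eef_pos: [0.5866, -0.352, 0.1605]
tcp_rot: [0.519, 0.855, 0.0, -0.0]
contact_force: [-0.4, -0.6, 0.3]
opening: 0.702
finger_force: 0.0
```

```bash
python3 wl.py .036 w3.png
python3 - <<'E'
from h import *
t=vision.read_camera("top");s=vision.read_camera("side")
b1=blobs(t["color"],(82,130,60),(98,255,255),20,400,(290,170,370,225));b2=blobs(s["color"],(82,130,50),(98,255,255),40,700,(260,180,360,290))
print(b1);print(b2)
for b in b1:
    X=[(tri(cam(t),b[:2],cam(s),q[:2])) for q in b2];X=[v[0].round(4) for v in X if v[1][0]<.004 and .05<v[0][2]<.1];print(b[:2],X)
E
```

```text
8.6 [ 0.5866 -0.352   0.1605] [[-0.462, 0.887, -0.0], [0.887, 0.462, 0.001], [0.001, 0.0, -1.0]] [-0.69  0.34  1.59  0.    1.21 -1.17]
(555.3, 347.9, 1124.0, (515, 316, 76, 72)) [ 0.9303 -0.4042  0.036 ]
(319.7, 181.0, 1091.0, (303, 161, 35, 41)) [ 0.5847 -0.3511  0.036 ]
[(351.2, 207.2, 72.5, (347, 202, 10, 11)), (317.5, 206.7, 74.5, (313, 202, 10, 11)), (350.7, 188.1, 72.0, (346, 183, 10, 11)), (334.4, 188.0, 73.5, (330, 183, 10, 11)), (318.0, 187.4, 72.0, (314, 182, 9, 12))]
[(288.1, 245.9, 125.5, (284, 237, 9, 19)), (318.7, 244.7, 126.5, (314, 236, 10, 18))]
(351.2, 207.2) [array([ 0.5327, -0.0483,  0.0738])]
(317.5, 206.7) []
(350.7, 188.1) []
(334.4, 188.0) []
(318.0, 187.4) []
```

Doll 1 stands in line with its neighbours, at top px (334.4,188). I'll grip doll 2 the same way.

Request:
arm_command:
  series: [0, 0, 4, 0, 0, 0, 0.3, 0, 0, 8, 0, 0, 0, 0.3, 0, 0, 12, 0, 0, 0, 0.3, 0, 0, 15, 0, 0, 0, 0.3, 0, 0, 16.8, 0, 0, 0, 0.3, 0, 0, 16.8, 0, 0, 0, 0.3, 0, 0, 16.8, 0, 0, 0, 0.3, 0, 0, 16.8, 0, 0, 0, 1, 0, 0, 16.8, 0, 0, 0, 1, 0, 0, 16.8, 0, 0, 0, 1]

```text
time: 9.58
eef_pos: [0.5887, -0.3538, -0.0042]
tcp_rot: [0.519, 0.855, -0.0, 0.003]
contact_force: [-0.3, 1.0, 3.4]
opening: 0.407
finger_force: 25.4
```

Request:
arm_command:
  series: [0, 0, 0, 0, 0, 0, 1, 0, 0, 0, 0, 0, 0, 1, 0, 0, 0, 0, 0, 0, 1]

```text
time: 9.83
eef_pos: [0.5887, -0.3537, -0.0042]
tcp_rot: [0.519, 0.855, -0.0, 0.003]
contact_force: [-0.2, 1.3, 6.4]
opening: 0.41
finger_force: 25.6
```

Request:
arm_command:
  series: [0, 0, -2, 0, 0, 0, 1, 0, 0, -6, 0, 0, 0, 1, 0, 0, -10, 0, 0, 0, 1, 0, 0, -14.5, 0, 0, 0, 1, 4, 1.3, -14.5, 0, 0, 0, 1, 8, 2.6, -14.5, 0, 0, 0, 1, 12, 3.9, -14.5, 0, 0, 0, 1, 16, 5.2, -14.5, 0, 0, 0, 1, 20, 6.4, -14.5, 0, 0, 0, 1, 24, 7.7, -14.5, 0, 0, 0, 1]

```text
time: 10.67
eef_pos: [0.5437, -0.1046, 0.1379]
tcp_rot: [0.519, 0.855, 0.0, 0.0]
contact_force: [1.6, -0.3, -0.6]
opening: 0.41
finger_force: 25.3
```

Request:
arm_command:
  series: [3, 1, 0, 0, 0, 0, 1, 4.3, 1.4, 0, 0, 0, 0, 1, 4.3, 1.4, 0, 0, 0, 0, 1, 4.3, 1.4, 0, 0, 0, 0, 1, 4.3, 1.4, 0, 0, 0, 0, 1]

```text
time: 11.08
eef_pos: [0.5376, -0.0629, 0.1379]
tcp_rot: [0.519, 0.855, -0.0, 0.001]
contact_force: [0.5, 0.0, -0.8]
opening: 0.407
finger_force: 25.3
```

Run:
```python
from h import *
st=telemetry.get_state();r=vision.read_camera("wrist");c=cam(r,st);e=st["eef_pos"];print(st["time"],e)
R=Ro.from_quat(st["tcp_rot"]).as_matrix()
g=cv2.GaussianBlur(cv2.cvtColor(r["color"],cv2.COLOR_BGR2GRAY),(3,3),0)
for x,y,q in cv2.HoughCircles(g,cv2.HOUGH_GRADIENT,1,30,param1=80,param2=14,minRadius=18,maxRadius=28)[0]: 
  if y<230: print("hough",x,y,q,onz(c,(x,y),.052).round(4))
for b in blobs(r["color"],(82,120,50),(98,255,255),1000,60000): print(b,onz(c,b[:2],.074).round(4))
print("foot front",proj(c,e+[0,0,.006]+R@[.0145,0,0]),"top back",proj(c,e+[0,0,.071]+R@[-.013,0,0]))
im=r["color"]; s=vision.read_camera("side")["color"]; o=np.zeros((400,800,3),np.uint8);o[:,:480]=im[:,120:600];o[:400,480:800]=cv2.resize(s[190:290,270:350],None,fx=4,fy=4);cv2.imwrite("pics/w4.png",o)
```

```text
11.0833 [ 0.53761509 -0.06288267  0.13790423]
hough 356.5 121.5 23.5 [0.5348 0.0049 0.052 ]
hough 397.5 59.5 27.4 [0.5399 0.0594 0.052 ]
hough 425.5 166.5 27.4 [ 6.05e-01 -4.00e-04  5.20e-02]
hough 386.5 219.5 25.2 [ 0.6008 -0.0571  0.052 ]
hough 235.5 85.5 27.4 [ 0.4373 -0.0149  0.052 ]
hough 322.5 186.5 22.9 [ 0.5357 -0.0563  0.052 ]
hough 191.5 195.5 22.9 [ 0.4378 -0.1163  0.052 ]
hough 460.5 105.5 22.8 [0.6023 0.0539 0.052 ]
hough 496.5 53.5 27.4 [0.6044 0.0975 0.052 ]
hough 494.5 103.5 20.7 [0.6254 0.0676 0.052 ]
hough 279.5 210.5 20.7 [ 0.512  -0.0935  0.052 ]
(592.6, 372.5, 3285.5, (549, 341, 91, 59)) [ 0.8563 -0.0969  0.074 ]
(390.4, 222.6, 2029.5, (366, 194, 49, 58)) [ 0.5965 -0.0524  0.074 ]
(321.2, 250.4, 9661.0, (284, 159, 74, 173)) [ 0.5578 -0.1012  0.074 ]
(431.0, 166.5, 2293.5, (401, 141, 62, 51)) [0.5998 0.0022 0.074 ]
(476.4, 104.1, 2976.5, (439, 79, 76, 51)) [0.6033 0.056  0.074 ]
(235.5, 81.4, 1728.5, (210, 59, 52, 46)) [ 0.4418 -0.0104  0.074 ]
(404.2, 53.7, 2621.0, (374, 26, 62, 57)) [0.5387 0.0602 0.074 ]
foot front [321.02789201 217.40145009] top back [321.14914994 342.06824219]
```

View pics/w4.png

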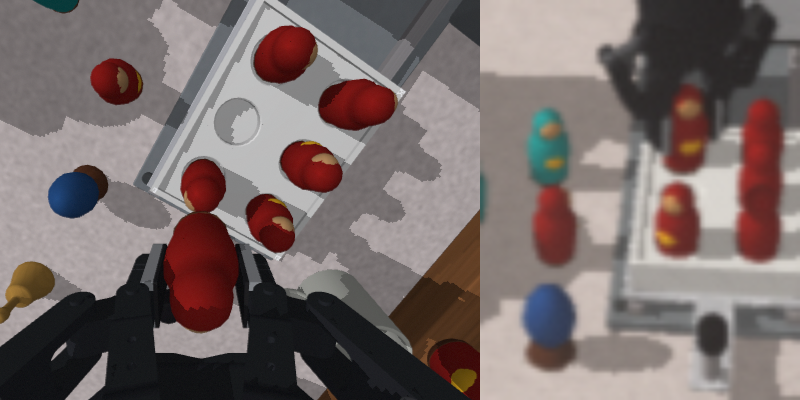

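The wrist view shows pocket 2 empty at px (357,121), the held doll upright at column ~321, and doll 1 standing in pocket 5. Now placing doll 2.

Request:
arm_command:
  series: [3, 1.5, 0, 0, 0, 0, 1, 6, 3, 0, 0, 0, 0, 1, 6, 3, 1, 0, 0, 0, 1, 6, 3, 4, 0, 0, 0, 1, 6, 3, 7, 0, 0, 0, 1, 6, 3, 8.5, 0, 0, 0, 1, 6, 3, 9.3, 0, 0, 0, 1, 6, 3, 9.8, 0, 0, 0, 1, 6, 3, 10.1, 0, 0, 0, 1, 6, 3, 10.1, 0, 0, 0, 1]

```text
time: 12.02
eef_pos: [0.5366, 0.0045, 0.0368]
tcp_rot: [0.519, 0.855, -0.0, 0.0]
contact_force: [0.4, -0.8, 0.0]
opening: 0.404
finger_force: 25.3
```

Request:
arm_command:
  series: [0, 0, 0.2, 0, 0, 0, 1, 0, 0, 0.3, 0, 0, 0, 1, 0, 0, 0.3, 0, 0, 0, 1]

```text
time: 12.27
eef_pos: [0.5372, 0.0047, 0.0346]
tcp_rot: [0.519, 0.855, 0.0, 0.001]
contact_force: [1.2, -2.7, 0.0]
opening: 0.404
finger_force: 25.5
```

Request:
arm_command:
  series: [0, 0, 0.1, 0, 0, 0, 1, 0, 0, 0.1, 0, 0, 0, 0.5, 0, 0, 0.1, 0, 0, 0, 0.42, 0, 0, 0.1, 0, 0, 0, 0.42, 0, 0, -0.5, 0, 0, 0, 0.42, 0, 0, -2, 0, 0, 0, 0.42, 0, 0, -5, 0, 0, 0, 0.42, 0, 0, -9, 0, 0, 0, 0.42, 0, 0, -12, 0, 0, 0, 0.3]

```text
time: 13.02
eef_pos: [0.5362, 0.0056, 0.1561]
tcp_rot: [0.519, 0.855, 0.0, 0.0]
contact_force: [0.4, -0.7, 0.3]
opening: 0.693
finger_force: 0.0
```

Run:
```python
from h import *
print(telemetry.get_state()["eef_pos"],telemetry.get_state()["qpos"].round(2))
yaw=-.055
print(move([.560,-.1645,.15],axis=(-np.sin(yaw),np.cos(yaw))))
```

```text
[0.53618264 0.00564103 0.15608231] [-0.18  0.03  1.96  0.    1.15 -0.66]
(array([-16.19,  -5.75,   0.61]), np.float64(-59.33897053739691))
```

Request:
arm_command:
  series: [-4, -1.4, 0, 0, 0, -7, 0.3, -8, -2.8, 0, 0, 0, -14, 0.3, -12, -4.3, 0, 0, 0, -21, 0.3, -16.2, -5.75, 0, 0, 0, -28, 0.3, -16.2, -5.75, 0, 0, 0, -35, 0.3, -16.2, -5.75, 0, 0, 0, -42, 0.3, -16.2, -5.75, 0, 0, 0, -49, 0.3, -16.2, -5.75, 0, 0, 0, -56, 0.3, -16.2, -5.75, 0, 0, 0, -59, 0.3, -16.2, -5.75, 0, 0, 0, -59, 0.3]

```text
time: 13.85
eef_pos: [0.5597, -0.1647, 0.1536]
tcp_rot: [0.03, 1.0, 0.0, -0.0]
contact_force: [0.2, -0.0, -0.7]
opening: 0.698
finger_force: 0.0
```

Run:
```python
from h import *
st=telemetry.get_state();r=vision.read_camera("wrist");c=cam(r,st);print(st["eef_pos"],st["qpos"].round(2),Ro.from_quat(st["tcp_rot"]).as_matrix().round(3).tolist())
p=proj(c,[.560,-.1645,.082]);print(p)
for b in blobs(r["color"],(0,0,0),(180,255,60),100,9000,(int(p[0])-60,int(p[1])-50,int(p[0])+60,int(p[1])+45),0): print(b,onz(c,b[:2],.075))
t=vision.read_camera("top");s=vision.read_camera("side")
b1=blobs(t["color"],(82,130,60),(98,255,255),20,400,(290,170,370,260));b2=blobs(s["color"],(82,130,50),(98,255,255),40,700,(260,180,360,290))
print(b1);print(b2)
im=r["color"]; o=np.zeros((400,800,3),np.uint8);o[:,:480]=im[:,80:560];o[:400,480:800]=cv2.resize(s["color"][200:300,270:350],None,fx=4,fy=4);cv2.imwrite("pics/w5.png",o)
```

```text
[ 0.55967938 -0.16466392  0.15363194] [-0.46  0.13  1.85  0.    1.16 -1.97] [[-0.998, 0.06, -0.0], [0.06, 0.998, 0.001], [0.0, 0.001, -1.0]]
[321.38281949 199.99937897]
(319.3, 194.8, 669.5, (306, 179, 28, 32)) [ 0.55756397 -0.16610933  0.075     ]
[(340.5, 239.5, 68.5, (336, 235, 10, 10)), (350.5, 207.1, 74.0, (346, 202, 10, 11)), (333.4, 207.1, 70.5, (329, 202, 10, 11)), (317.4, 206.8, 73.5, (313, 202, 10, 11)), (350.4, 188.2, 73.5, (346, 183, 10, 11)), (334.0, 187.9, 70.5, (330, 183, 9, 11)), (317.9, 187.4, 73.0, (314, 182, 9, 12))]
[(288.1, 246.0, 123.0, (284, 237, 9, 19)), (339.6, 235.4, 315.5, (334, 215, 11, 39)), (319.0, 235.1, 270.0, (314, 214, 10, 39))]
```

View pics/w5.png

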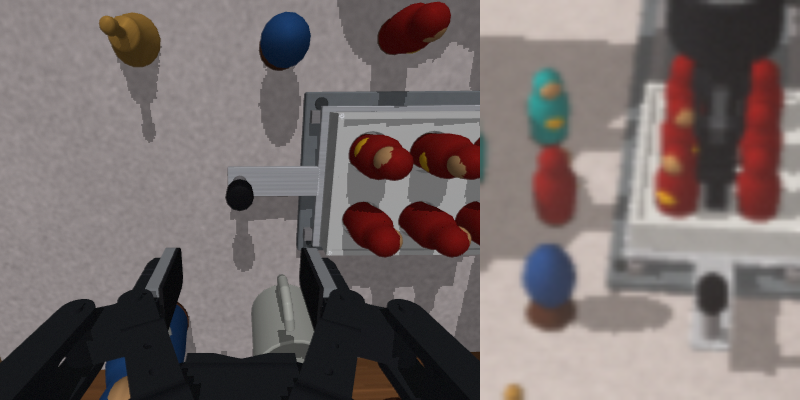

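All six dolls stand upright. The knob is at px (319,195), centred between the open pads. Descending onto it.

Request:
arm_command:
  series: [0, 0, 4, 0, 0, 0, 0.3, 0, 0, 8, 0, 0, 0, 0.3, 0, 0, 10.5, 0, 0, 0, 0.3, 0, 0, 12.2, 0, 0, 0, 0.3, 0, 0, 12.2, 0, 0, 0, 0.3, 0, 0, 12.2, 0, 0, 0, 1, 0, 0, 12.2, 0, 0, 0, 1, 0, 0, 12.2, 0, 0, 0, 1, 0, 0, 12.2, 0, 0, 0, 1, 0, 0, 12.2, 0, 0, 0, 1]
  force: 30

```text
time: 14.83
eef_pos: [0.5615, -0.1658, 0.034]
tcp_rot: [0.031, 1.0, -0.001, 0.002]
contact_force: [0.5, 0.0, 5.8]
opening: 0.266
finger_force: 29.6
```

Request:
arm_command:
  series: [0, 0.5, 0, 0, 0, 0, 1, 0, 1.3, 0, 0, 0, 0, 1, 0, 2.5, 0, 0, 0, 0, 1, 0, 4, 0, 0, 0, 0, 1, 0, 5.5, 0, 0, 0, 0, 1, 0, 7, 0, 0, 0, 0, 1, 0, 8.5, 0, 0, 0, 0, 1, 0, 10, 0, 0, 0, 0, 1, 0, 11.3, 0, 0, 0, 0, 1, 0, 12.5, 0, 0, 0, 0, 1]

```text
time: 15.67
eef_pos: [0.5681, -0.0403, 0.0339]
tcp_rot: [0.03, 1.0, -0.001, 0.0]
contact_force: [-5.1, -3.7, 9.4]
opening: 0.266
finger_force: 30.3
```

Request:
arm_command:
  series: [0, 1.2, 0, 0, 0, 0, 1, 0, 2.4, 0, 0, 0, 0, 1, 0, 3.6, 0, 0, 0, 0, 1, 0, 4.8, 0, 0, 0, 0, 1, 0, 6, 0, 0, 0, 0, 1, 0, 7, 0, 0, 0, 0, 1, 0, 7.7, 0, 0, 0, 0, 1, 0, 8.2, 0, 0, 0, 0, 1, 0, 8.4, 0, 0, 0, 0, 1, 0, 8.4, 0, 0, 0, 0, 1]

```text
time: 16.5
eef_pos: [0.5725, 0.0432, 0.0339]
tcp_rot: [0.03, 1.0, -0.001, -0.001]
contact_force: [-6.1, -3.2, 12.5]
opening: 0.265
finger_force: 30.4
```

Request:
arm_command:
  series: [0.1, 0.3, -0.1, 0, 0, 0, 1, 0.1, 0.5, -0.1, 0, 0, 0, 1, 0.1, 0.7, -0.1, 0, 0, 0, 1, 0.1, 0.7, -0.1, 0, 0, 0, 1]

```text
time: 16.83
eef_pos: [0.5726, 0.043, 0.034]
tcp_rot: [0.028, 1.0, -0.008, 0.0]
contact_force: [-3.4, -25.0, 4.8]
opening: 0.273
finger_force: 30.9
```

Tray is home: it stays at y = 0.043 under a 25 N push. Now I'll relax, release and go up.

Request:
arm_command:
  series: [0, -0.6, 0, 0, 0, 0, 1, 0, -0.6, 0, 0, 0, 0, 0.5, 0, -0.6, 0, 0, 0, 0, 0.4, 0, -0.6, 0, 0, 0, 0, 0.4, 0, -0.6, -1, 0, 0, 0, 0.4, 0, -0.6, -4, 0, 0, 0, 0.4, 0, -0.6, -8, 0, 0, 0, 0.4, 0, -0.6, -12, 0, 0, 0, 0.4, 0, -0.6, -16, 0, 0, 0, 0.4, 0, -0.6, -20, 0, 0, 0, 0.4]

```text
time: 17.67
eef_pos: [0.5711, 0.0457, 0.235]
tcp_rot: [0.03, 1.0, 0.0, 0.0]
contact_force: [1.3, -0.3, 0.3]
opening: 0.6
finger_force: 0.0
```

Request:
arm_command:
  series: [0, 0, -4, 0, 0, 0, 0.4, 0, 0, -8, 0, 0, 0, 0.4, 0, 0, -12, 0, 0, 0, 0.4, 0, 0, -15, 0, 0, 0, 0.4, 0, 0, -15, 0, 0, 0, 0.4, 0, 0, -15, 0, 0, 0, 0.4]

```text
time: 18.17
eef_pos: [0.5722, 0.0455, 0.3861]
tcp_rot: [0.03, 1.0, -0.0, 0.003]
contact_force: [0.3, 0.0, -0.3]
opening: 0.597
finger_force: 0.0
```

Run:
```python
from h import *
st=telemetry.get_state();print(st["eef_pos"],st["qpos"].round(2))
yaw=-.055
print(move([.4557,.362,.38],axis=(np.cos(yaw),np.sin(yaw))))
t=vision.read_camera("top")
print(blobs(t["color"],(82,130,60),(98,255,255),20,400,(200,150,470,260)))
for b in blobs(t["color"],(0,0,0),(180,255,70),10,400,(280,185,400,215),0): print(b,onz(cam(t),b[:2],.082))
```

```text
[0.57219714 0.04547292 0.38613024] [-0.1  -0.02  1.59  0.    1.56 -1.61]
(array([13.53, 30.9 ,  0.53]), np.float64(89.71252882120686))
[]
(344.9, 193.2, 14.5, (344, 185, 3, 16)) [ 0.57666412 -0.02966192  0.082     ]
(284.5, 191.0, 10.0, (284, 185, 2, 12)) [0.59072918 0.16654212 0.082     ]
```

Request:
arm_command:
  series: [1.5, 3.5, 0, 0, 0, 7, 0.4, 3, 7, 0, 0, 0, 14, 0.4, 4.5, 10.5, 0, 0, 0, 21, 0.4, 6, 14, 0, 0, 0, 28, 0.4, 7.5, 17.5, 0, 0, 0, 35, 0.4, 9, 21, 0, 0, 0, 42, 0.4, 10.5, 24.5, 0, 0, 0, 49, 0.4, 12, 28, 0, 0, 0, 56, 0.4, 13.5, 30.9, 0, 0, 0, 63, 0.4, 13.5, 30.9, 0, 0, 0, 70, 0.4]

```text
time: 19.05
eef_pos: [0.4518, 0.366, 0.3792]
tcp_rot: [0.582, 0.813, -0.002, -0.003]
contact_force: [0.2, -0.8, -0.3]
opening: 0.597
finger_force: 0.0
```

Request:
arm_command:
  series: [0, 0, 0, 0, 0, 7, 0.4, 0, 0, 0, 0, 0, 14, 0.4, 0, 0, 0, 0, 0, 20, 0.4, 0, 0, 0, 0, 0, 20, 0.4, 0, 0, 0, 0, 0, 20, 0.4]

```text
time: 19.47
eef_pos: [0.455, 0.3614, 0.3802]
tcp_rot: [0.713, 0.701, -0.002, -0.001]
contact_force: [-0.8, 0.5, -0.1]
opening: 0.599
finger_force: 0.0
```

Run:
```python
from h import *
st=telemetry.get_state();print(st["eef_pos"],st["qpos"].round(2),Ro.from_quat(st["tcp_rot"]).as_matrix().round(3).tolist())
r=vision.read_camera("wrist");c=cam(r,st)
for y in(.31,.357,.405): print(proj(c,[.4557+.055*(y-.357),y,.313]).round(0))
t=vision.read_camera("top");s=vision.read_camera("side")
for n,q in(("t",t),("s",s)): print(n,proj(cam(q),[.571,.044,.07]).round(0))
o=np.zeros((600,800,3),np.uint8);o[:400,:480]=r["color"][:,80:560];o[:300,480:800]=cv2.resize(t["color"][150:250,220:327],(320,300));o[300:600,480:800]=cv2.resize(s["color"][110:260,270:430],(320,300));cv2.imwrite("pics/w6.png",o)
```

```text
[0.45498322 0.36136301 0.38016067] [0.5  0.   1.58 0.   1.56 0.51] [[0.017, 1.0, -0.004], [1.0, -0.017, -0.002], [-0.002, -0.004, -1.0]]
[320. 257.]
[322. 206.]
[324. 147.]
t [322. 196.]
s [330. 227.]
```

View pics/w6.png

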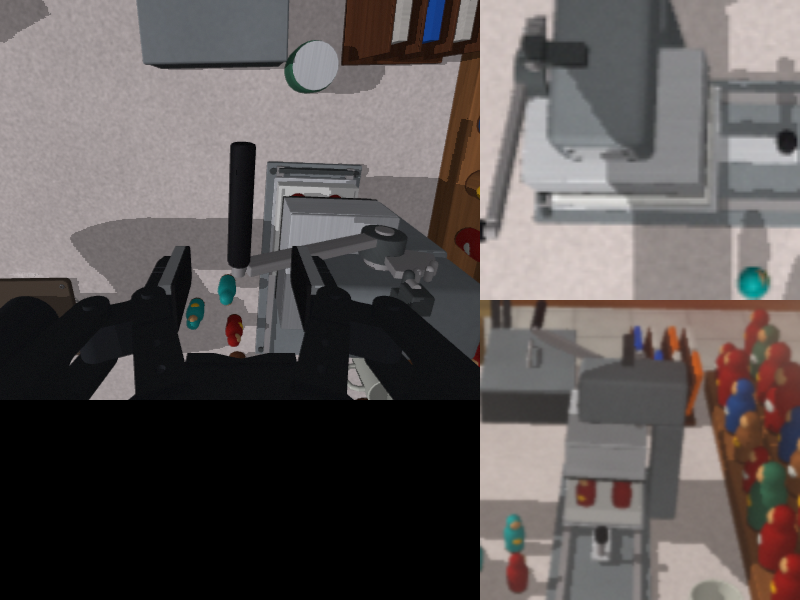

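The wrist view shows the lever bar from px (322,145) to (317,268), matching the projected grip point at (322,206). The top view has the knob at (322,198), as expected with the tray home. Now I'll descend and grip the bar.

Request:
arm_command:
  series: [0, 0, 3, 0, 0, 0, 0.4, 0, 0, 6, 0, 0, 0, 0.4, 0, 0, 9, 0, 0, 0, 0.4, 0, 0, 11.4, 0, 0, 0, 0.4, 0, 0, 11.4, 0, 0, 0, 0.4, 0, 0, 11.4, 0, 0, 0, 0.4, 0, 0, 11.4, 0, 0, 0, 1, 0, 0, 11.4, 0, 0, 0, 1, 0, 0, 11.4, 0, 0, 0, 1, 0, 0, 11.4, 0, 0, 0, 1]
  force: 40

```text
time: 20.45
eef_pos: [0.4546, 0.3622, 0.2716]
tcp_rot: [0.715, 0.7, 0.0, -0.001]
contact_force: [-4.9, -0.4, 4.1]
opening: 0.221
finger_force: 38.8
```

Request:
arm_command:
  series: [0, 0, 0, 0, 0, 0, 1, 0, 0, 0, 0, 0, 0, 1, 0, 0, 0, 0, 0, 0, 1]

```text
time: 20.7
eef_pos: [0.4547, 0.3622, 0.2716]
tcp_rot: [0.715, 0.7, 0.0, -0.001]
contact_force: [-4.8, -1.0, 3.4]
opening: 0.218
finger_force: 38.8
```

Request:
arm_command:
  series: [0, -0.37, 0.8, 0, 0, 0, 1, 0, -0.7, 1.66, 0, 0, 0, 1, 0, -0.98, 2.5, 0, 0, 0, 1, 0, -1.23, 3.38, 0, 0, 0, 1, 0, -1.42, 4.25, 0, 0, 0, 1, 0, -1.59, 5.14, 0, 0, 0, 1, 0, -1.69, 6.03, 0, 0, 0, 1, 0, -1.77, 6.93, 0, 0, 0, 1, 0, -1.79, 7.83, 0, 0, 0, 1, 0, -1.77, 8.73, 0, 0, 0, 1]

```text
time: 21.53
eef_pos: [0.437, 0.3631, 0.185]
tcp_rot: [0.715, 0.699, 0.0, -0.002]
contact_force: [-9.9, -2.0, 6.7]
opening: 0.217
finger_force: 43.3
```

Request:
arm_command:
  series: [0, -0.1, 0.9, 0, 0, 0, 1, 0, -0.05, 1.79, 0, 0, 0, 1, 0, 0.1, 2.67, 0, 0, 0, 1, 0, 0.3, 3.55, 0, 0, 0, 1, 0, 0.55, 4.42, 0, 0, 0, 1, 0, 0.8, 5.27, 0, 0, 0, 1, 0, 1.15, 6.1, 0, 0, 0, 1, 0, 1.5, 6.93, 0, 0, 0, 1, 0, 1.9, 7.73, 0, 0, 0, 1, 0, 1.9, 7.73, 0, 0, 0, 1]

```text
time: 22.37
eef_pos: [0.4564, 0.3619, 0.1029]
tcp_rot: [0.715, 0.699, -0.001, -0.001]
contact_force: [-5.9, 1.3, 3.9]
opening: 0.223
finger_force: 47.2
```

Request:
arm_command:
  series: [0, 0.1, 0.2, 0, 0, 0, 1, 0, 0.2, 0.4, 0, 0, 0, 1, 0, 0.2, 0.4, 0, 0, 0, 1, 0, 0.2, 0.4, 0, 0, 0, 1]

```text
time: 22.7
eef_pos: [0.4578, 0.3618, 0.1003]
tcp_rot: [0.715, 0.699, -0.001, -0.001]
contact_force: [-8.0, 0.6, 4.6]
opening: 0.216
finger_force: 47.4
```

Run:
```python
from h import *
st=telemetry.get_state();e=st["eef_pos"];print(e,st["contact_force"],st["wrist_torque"])
r=vision.read_camera("wrist");c=cam(r,st)
# press-frame expected bar points at theta
for th in(.62,.78,.9,.95,1.0):
    a=.45-th;px=.03-.18*np.cos(a);P=lambda y:np.array([.5745+px*.9985+.055*y,.1135-.055*px+.9985*y,.235+.18*np.sin(a)])
    print(th,P(.237).round(4),proj(c,P(.237+.0525)).round(1))
im=r["color"];t=vision.read_camera("top");s=vision.read_camera("side")["color"]
print(blobs(t["color"],(82,130,60),(98,255,255),20,400,(280,150,370,260)),blobs(s,(82,130,50),(98,255,255),40,700,(260,180,360,290)))
o=np.zeros((400,800,3),np.uint8);o[:,:480]=im[:,80:560];o[:300,480:800]=cv2.resize(s[110:260,270:430],(320,300));cv2.imwrite("pics/w7.png",o)
```

```text
[0.45781812 0.36184435 0.10030997] [-7.9777619   0.5958487   4.64614961] [ 0.06756086  0.83770394 -0.41473521]
0.62 [0.4404 0.3583 0.2045] [252.  236.5]
0.78 [0.4475 0.3579 0.1767] [293.2 199.9]
0.9 [0.4557 0.3574 0.1567] [319.4 184.2]
0.95 [0.4598 0.3572 0.1487] [329.6 179.3]
1.0 [0.4643 0.3569 0.1409] [339.6 175.1]
[(340.5, 239.3, 71.5, (336, 234, 10, 11))] [(288.1, 246.1, 121.0, (284, 237, 9, 19))]
```

View pics/w7.png

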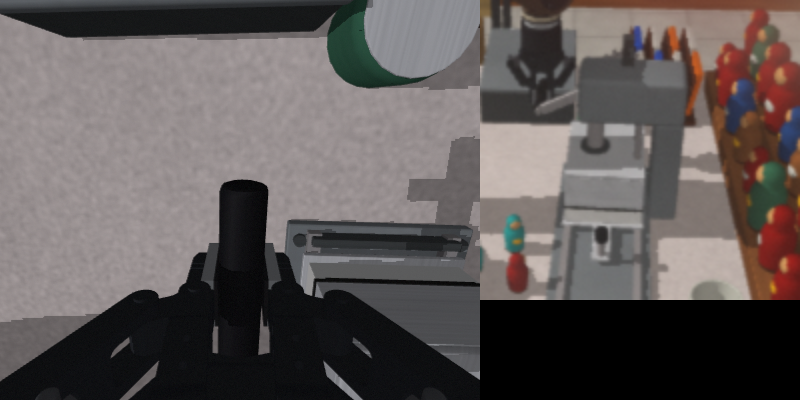

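The head is down over the tray. The bar end at px (323,187) suggests about 0.9–0.95 rad, so I'll push on until the stop is felt.

Request:
arm_command:
  series: [0, 0.1, 0.3, 0, 0, 0, 1, 0, 0.25, 0.6, 0, 0, 0, 1, 0, 0.4, 0.9, 0, 0, 0, 1, 0, 0.4, 0.9, 0, 0, 0, 1, 0, 0.4, 0.9, 0, 0, 0, 1]

```text
time: 23.27
eef_pos: [0.4625, 0.3616, 0.0916]
tcp_rot: [0.715, 0.7, -0.001, -0.001]
contact_force: [-6.7, -0.7, 5.3]
opening: 0.223
finger_force: 48.0
```

Request:
arm_command:
  series: [0, 0.15, 0.3, 0, 0, 0, 1, 0, 0.3, 0.6, 0, 0, 0, 1, 0, 0.4, 0.8, 0, 0, 0, 1, 0, 0.4, 0.8, 0, 0, 0, 1]

```text
time: 23.6
eef_pos: [0.4632, 0.3616, 0.0891]
tcp_rot: [0.714, 0.7, -0.005, -0.003]
contact_force: [-24.4, -7.4, 32.9]
opening: 0.222
finger_force: 51.5
```

Run:
```python
from h import *
st=telemetry.get_state();e=st["eef_pos"];print(e,st["contact_force"],st["wrist_torque"])
r=vision.read_camera("wrist");c=cam(r,st)
for th in(.78,.9,.95,1.0):
    a=.45-th;px=.03-.18*np.cos(a);P=lambda y:np.array([.5745+px*.9985+.055*y,.1135-.055*px+.9985*y,.235+.18*np.sin(a)])
    print(th,proj(c,P(.237+.0525)+[0,0,.01]).round(1),proj(c,P(.237+.0525)).round(1))
g=r["color"].max(2)[150:230]
for x in(310,316,322,328,334,340): print(x,[150+int(np.argmax(g[:,x]<60))],end=' ')
row=r["color"].max(2)[205];print(np.where(row[280:370]<60)[0][[0,-1]]+280)
```

```text
[0.46320012 0.36163517 0.0891368 ] [-24.37985169  -7.43272421  32.89826583] [-1.03245012  3.95677199 -0.31947514]
0.78 [261.3 226.8] [268.2 212.8]
0.9 [299.7 202.5] [302.  193.1]
0.95 [313.6 195.3] [314.5 187.1]
1.0 [326.7 189.2] [326.5 182.1]
310 [183] 316 [181] 322 [181] 328 [182] 334 [183] 340 [184] [299 347]
```

The stop is felt at 33 N, so the lever is at about 1.0 rad. I'll ease the push slightly and keep the hold.

Request:
arm_command:
  series: [0, -0.15, -0.3, 0, 0, 0, 1, 0, -0.3, -0.5, 0, 0, 0, 1, 0, -0.3, -0.5, 0, 0, 0, 1, 0, -0.3, -0.5, 0, 0, 0, 1, 0, -0.3, -0.5, 0, 0, 0, 1, 0, -0.3, -0.5, 0, 0, 0, 1]

```text
time: 24.15
eef_pos: [0.4633, 0.3616, 0.0895]
tcp_rot: [0.714, 0.7, -0.001, -0.001]
contact_force: [-6.9, -1.9, 10.0]
opening: 0.224
finger_force: 49.0
```

Run:
```python
from plant import ctrl
print(ctrl.sign_off())
```

```text
the job is handed in; nothing more can be done
None
```

The job is handed in: both empty pockets were filled with spare dolls, the unneeded spare was left standing, the tray was slid home against its stop, and the lever is held at its bottom stop, past the third click (about 24 s used of the 72 s allowed).

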